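Vent, unlock and open the salon's bench steriliser

TASK

The steriliser on the manicure table has finished its cycle: let off the pressure by turning the black vent handle on its side deck anticlockwise (seen from above) as far as it goes, and leave it there. That frees the lid's lock: turn the bridge handle on the lid anticlockwise to its stop, then raise the lid by it, gently, until it stands fully open by itself, and let go. Do not disturb the bottles, jars and buffer standing around it.

Things in the scene. Friction and masses are not known exactly. Their poses are not given: they have to be found in the camera images.
- steriliser: Fixed white bench steriliser. Origin on the table below the closed lid's centre; x to its rear (hinge), y left, z up. Casing x -150..168, y -215..135 mm, deck 150 mm high. Round steel lid, 208 mm across; grey deck strip at -y: gauge (front), vent valve at (-40, -150), safety valve at (85, -165), 182 high. Three keepers, 128 mm from the lid's centre, 191 high; all else but the handles is lower.
- vent_grip (a point): Centre of the vent valve's black butterfly handle, a flat-sided bar 84 long, 16 wide, 26 mm tall: the point is at mid-length, width and height, 206.5 mm above the table. x along the bar (red end +x), z up the valve's axis; it turns on the spot. Below it are a brass hub 34 mm across, its top 26 mm under this point, and a red cam, radius 52 mm, 29 mm under. Pinch the bar across its 16 mm.
- vent (a joint): Angle of the vent handle, rad: 0 = shut, grows anticlockwise seen from above, 1.40 = fully open (stop). Starts near shut. Rubs with 0.12 N m, stays where left. Below about 1.2 its red cam blocks the lid lock's nearest arm, which then cannot turn; from 1.25 the lock is free.
- bar_mid (a point): Middle of the black round bar (18 mm thick, 160 mm long) of the bridge handle on the lid; its axis is 232 mm above the table, lid shut. It stands on two posts 124 mm apart on a plate 58 mm below it, open beneath: room for fingers on both sides. The bar runs along y; z is the lock's axis, through the lid's centre. This handle turns the lock and lifts the lid.
- lock (a joint): Angle of the lid lock (bridge handle, plate and three arms), rad: 0 = locked, arms under the keepers; grows anticlockwise seen from above; 0.70 = unlocked (stop), the bar then parallel to the hinge. Rubs with 0.15 N m, stays where left. The lid can rise from about 0.35.
- lid_hinge (a point): Middle of the lid's hinge axis at the steriliser's rear, 162 mm above the table, 130 mm behind the lid's centre; x to the rear, y along the hinge. With the lid shut the bar's middle is 130 mm in front of (-x) and 70 mm above this point; it swings about y at that radius (148 mm), up and to the rear.
- lid (a joint): Angle of the lid, rad: 0 = shut, grows as its front edge rises and swings to the rear, 1.10 = fully open (stop). A spring in its hinge bears most of its weight: 2 to 4 N at the bar raise it. Let go below about 0.6 it may sink shut slowly; from about 0.9 the spring carries it slowly to the stop, where it stays.
- polish_red: Loose nail polish bottle, dark red with a black cap, 29 mm across, 82 mm tall; origin under its centre.
- polish_plum: Loose nail polish bottle, plum with a black cap, 29 mm across, 82 mm tall; origin under its centre.
- polish_nude: Loose nail polish bottle, pale pink-beige with a black cap, 29 mm across, 82 mm tall; on the vent side of the steriliser; origin under its centre.
- spray_bottle: Loose white spray bottle with a green band and blue head, 60 mm across, 175 mm tall, standing by the steriliser's vent side; origin under its centre.
- gel_jar: Loose glass gel jar with an aluminium lid, 70 mm across, 54 mm tall; origin under its centre.
- brush_jar: Loose clear jar with four brushes, 68 mm across, 170 mm tall with the brushes; origin under its centre.
- buffer_block: Loose white and orange buffer block, 95 x 26 x 26 mm, lying on the table; origin under its centre.
Things that resemble listed ones, but are neither listed nor needed, are in the scene too. Leave any blue or yellow look-alike of the polish_red alone.

How it is judged:
On the way, in this order (a step that is already met when the one before it is completed fails the run):
1. the vent handle is turned fully open (value of joint vent above 1.25 rad), for 0.2 s.
2. the lid lock is turned to its unlocked stop, the lid still down (value of joint lock above 0.58 rad and value of joint lid below 0.1 rad), for 0.1 s.
3. the lid is raised fully open (value of joint lid above 0.98 rad), for 0.2 s.
At the end, for the whole second after the job is handed in: The vent handle stands open (more than 1.25 of its 1.40 rad), the lid lock unlocked (more than 0.58 of 0.70 rad), the lid stands open and still (more than 0.98 of 1.10 rad); every bottle, jar and the buffer block is within 30 mm of where it stood, bottles and jars upright (within 0.2 rad) (value of joint vent above 1.25 rad and value of joint lock above 0.58 rad and value of joint lid above 0.98 rad and velocity of joint lid between -0.15 and 0.15 rad/s and distance of each of polish_red, polish_plum, polish_nude, spray_bottle, gel_jar, brush_jar, buffer_block from where it was at the start of the episode below 0.03 m and angle between each of polish_red, polish_plum, polish_nude, spray_bottle, gel_jar, brush_jar's own z axis and vertical below 0.2 rad); the robot touches nothing.
It fails at once if the lid is flung open or slammed (faster than 2 rad/s) (velocity of joint lid above 2 rad/s or velocity of joint lid below -2 rad/s).
It fails at once if a bottle, jar or the buffer is shoved more than 30 mm (distance of any of polish_red, polish_plum, polish_nude, spray_bottle, gel_jar, brush_jar, buffer_block from where it was at the start of the episode above 0.03 m).
It fails at once if a bottle or jar is tipped (angle between any of polish_red, polish_plum, polish_nude, spray_bottle, gel_jar, brush_jar's own z axis and vertical above 0.5 rad).
It also fails if it takes over 61 s, if anything falls off the work surface, if the arm or the gripper's body presses on something with over 40 N, if the wrist force passes 120 N, or if a joint passes its speed limit or range.

ROBOT

A 7-joint arm with a two-finger parallel gripper is mounted at the origin on the work surface. World frame = base frame: x ahead of the robot, y to its left, z up, the work surface at z = 0. Lengths are in m, angles in rad, forces in N, time in s.
With the tool pointing down it reaches from about 0.4 to 0.9 m from the base axis. Payload 5.5 kg.
Tool frame: the origin (TCP) lies between the finger pads; the fingertips stand bot.finger_overhang ahead of it and the grasp point (between the pads) is the TCP (bot.finger_overhang is the distance from the TCP to the fingertips, in m); z points along the fingers, y is the direction in which the jaws open and shut (so a half turn about z gives the same grasp; the last joint's range is limited). The gripper opens to 85 mm and grips with 20 to 120 N. Pads are 22 mm wide; open, the fingers measure 114 mm over their backs; the gripper's body (76 mm by 85 mm) begins 54 mm behind the grasp point. The pads swing forward as they close: fully open they stand 13 mm farther back than shut.
Start: joints at [-0.952, 0.501, -0.427, 1.55, 0.221, 1.138, -0.21], TCP at [0.226, 0.609, 0.25] pointing down, gripper open.
Joint ranges: [-2.88, 2.88], [-0.31, 2.03], [-1.54, 1.56], [0.2, 2.42], [-1.41, 4.55], [0.19, 2.02], [-2.57, 2.57]. Speed limits (rad/s): [2.57, 2.57, 3.14, 3.14, 3.14, 3.14, 3.14].

INTERFACE

Orientations are given as a rotation vector (axis times angle).
In Python, from plant import bot gives the robot as it stands.
- The arm moves only by the tool move_arm, never from a script. Its argument "steps" is a list of rows, each an object of numbers: "x", "y", "z": the shift along the tool's x, y, z in m; "rx", "ry", "rz": the turn, a rotation vector about the tool's x, y, z in rad; "jaw": the opening, from 0 (shut) to 1 (fully open). A call has 1 to 8 rows; each row is the pose to reach, as a shift and turn from the pose commanded when the call began, along the tool's axes at that moment; what a row does not reach only later rows make up. A row lasts 1/8 s, in which the tool goes at most 62.5 mm and 10.7 degrees, less where a joint would pass 70% of its speed; a pose out of reach is approached as far as the arm can. A call with a gripper value outside its range is refused whole. The fingers move at their own pace and stop on an object; "squeeze" is the grip in N (left out, the last holds). Time passes only in rows, so rows that repeat a pose let the fingers close. It gives the time, the measured TCP pose, the force and the opening at its end, in the units of the state.
- bot.sense(): the state, without advancing time (a new reading comes with each control period).
- bot.read_camera(name): name is "scene" or "top" or "wrist"; returns the picture (420x560x3 uint8, red, green, blue); there is no depth.
- bot.calibration(name): a dict with "K" (3x3 intrinsics, pixels), "extrinsics" (4x4, takes a point from camera to world coordinates). Camera axes: x right, y up, looking along -z (the intrinsics and any distortion apply to the point x, -y, -z); pixel columns grow to the right and rows downward; lengths in m; the calibration is good to about 2 mm. The wrist camera is an equidistant fisheye: a pixel r from the principal point sees the ray r / f radians off the axis. A picture is of the moment at which its call begins: read the wrist's pose just before it. calibration takes no time and is no camera call; for the wrist camera it gives the pose at the moment of the call.
- bot.sign_off(): hands the job in, once; it reports no verdict.
The state is a dict: "time": time; "q": joint angles; "joint_vel": joint speeds; "joint_torque": joint torques, N m; "eef_pos": TCP position; "eef_rot": TCP orientation; "ft_force": force on the tool from outside, world axes, zero at the start; "ft_torque": the same for the moment, N m; "gripper_width": opening from 0.0 (shut) to 1.0 (fully open).
Only numpy, scipy, OpenCV 4.12 (cv2) and the standard library are available. Lean on these libraries where they do the work, as an engineer would, in place of code of your own. Each camera call takes 0.05 s, during which the arm holds its last target. There are 200 camera calls.

## Working session

There is one attempt and no reset: what is moved stays moved. The work goes in short steps, Python scripts to look and compute and a tool call to move; the robot and the scene stay as the last step left them, time stands still between calls to the robot, and variables do not carry over. Pictures are saved under pics/ and viewed, about 8 in all and at most 12, crops included, and the job is handed in when it is done.

Besides the shell and the picture viewer there is one more tool, called after "Request:" in YAML: its name, and indented under it one key for each argument. move_arm: Moves the arm, as the interface text tells. Its arguments: {"type":"object","properties":{"steps":{"type":"array"},"squeeze":{"type":"number"}},"required":["steps"]}

```bash
mkdir -p pics; ls; python3 - <<'E'
from plant import bot
import cv2,numpy as np
print(bot.sense(), bot.finger_overhang)
for n in("scene","top"):
    im=bot.read_camera(n); cv2.imwrite(f"pics/{n}0.png",im[...,::-1])
    c=bot.calibration(n); print(n,np.round(c["K"],1).tolist(),np.round(c["extrinsics"],3).tolist(),c.keys())
E
```

```text
pics
{'time': 0.0, 'q': array([-0.95177182,  0.50184831, -0.42681914,  1.55142954,  0.22079053,
        1.13832108, -0.21031276]), 'joint_vel': array([-7.16661263e-05,  1.04567390e-03,  4.07080010e-05,  4.07248891e-04,
       -2.15942851e-04,  1.09289422e-03,  1.17438084e-03]), 'joint_torque': array([ 6.81448387e-05, -5.69513905e+01, -5.81621021e+00, -2.80946714e+01,
        1.05083335e-02,  1.18805427e-02, -1.61114957e-05]), 'eef_pos': array([0.22623412, 0.60866148, 0.24927002]), 'eef_rot': array([-5.55817260e-01, -3.09159664e+00,  2.98528409e-03]), 'ft_force': array([-0.01949109,  0.34950801, -0.77947971]), 'ft_torque': array([ 0.01336425, -0.01919432, -0.03509291]), 'gripper_width': 1.0012703526272766} 0.019
scene [[412.4, 0.0, 277.3], [0.0, 412.4, 207.7], [0.0, 0.0, 1.0]] [[-0.398, 0.865, -0.307, 0.219], [-0.917, -0.371, 0.143, 0.171], [0.01, 0.339, 0.941, 1.172], [0.0, 0.0, 0.0, 1.0]] dict_keys(['K', 'extrinsics'])
top [[412.0, 0.0, 284.3], [0.0, 412.0, 209.0], [0.0, 0.0, 1.0]] [[0.071, 0.974, -0.217, 0.35], [-0.997, 0.07, -0.014, 0.035], [0.001, 0.217, 0.976, 1.083], [0.0, 0.0, 0.0, 1.0]] dict_keys(['K', 'extrinsics'])
```

View pics/scene0.png

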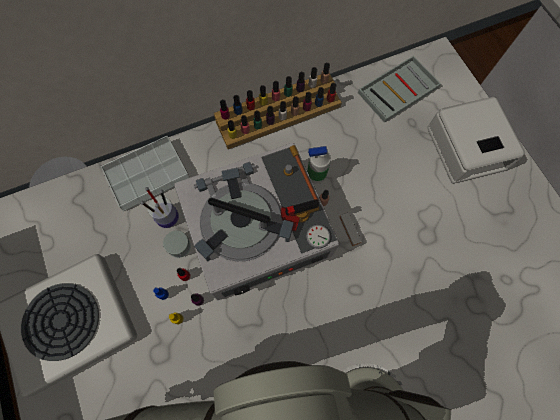

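View pics/top0.png

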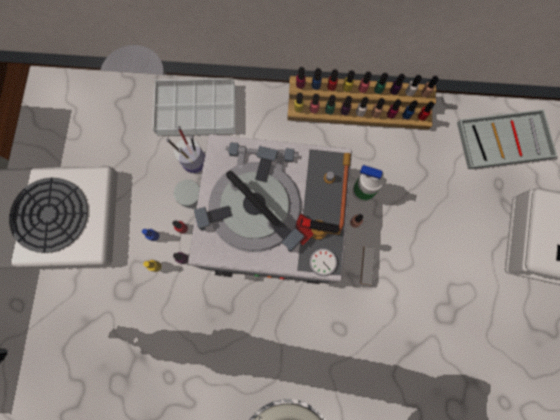

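Both pictures show the steriliser ahead of the robot: the lid is around top pixel (257,205), the vent handle around (318,226), and the spray bottle at (368,182). I'll enlarge both views next.

```bash
python3 - <<'E'
import cv2,numpy as np
a=cv2.imread("pics/top0.png")[130:290,180:390]; cv2.imwrite("pics/c1.png",cv2.resize(a,None,fx=3.75,fy=3.75,interpolation=cv2.INTER_CUBIC))
a=cv2.imread("pics/scene0.png")[145:300,170:370]; cv2.imwrite("pics/c2.png",cv2.resize(a,None,fx=3.75,fy=3.75,interpolation=cv2.INTER_CUBIC))
E
```

```text
(no output)
```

View pics/c1.png

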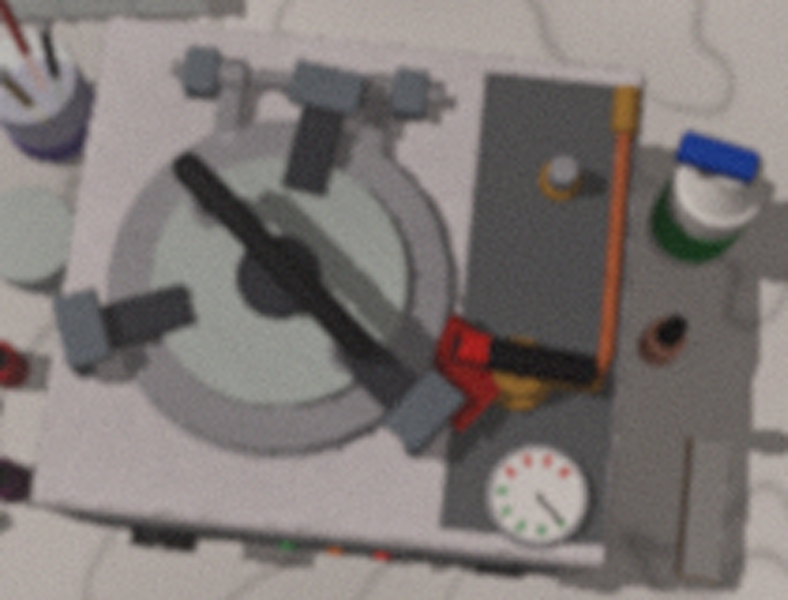

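View pics/c2.png

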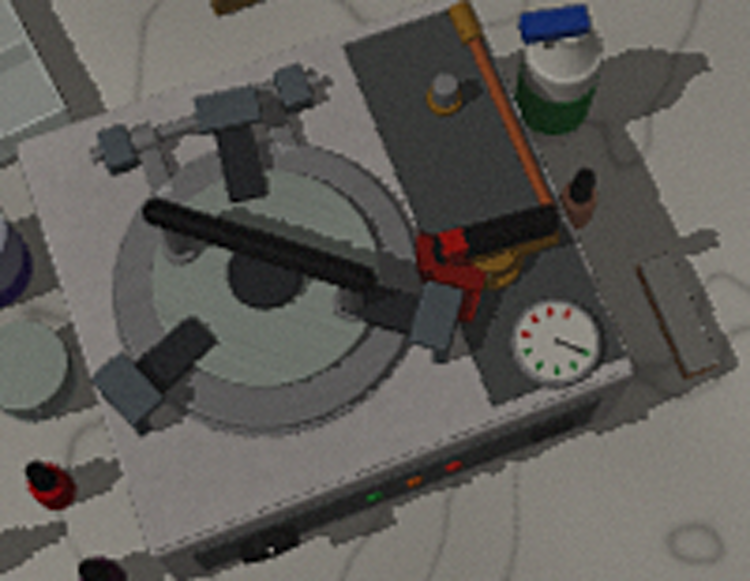

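The crops show:
- **Bar:** in the top crop it runs from about (185,165) to (375,350), and in the scene crop from (152,210) to (370,278).
- **Vent:** the red end is at about (450,345) and the black end at (598,367) in the top crop.
- **Casing:** its corners are visible in both.

Next I fit the steriliser's pose to both views.

```bash
cat > h.py <<'E'
import numpy as np
from scipy.spatial.transform import Rotation as R
from scipy.optimize import least_squares
def proj(c,P):
    E=c["extrinsics"]; p=(np.asarray(P)-E[:3,3])@E[:3,:3]; K=c["K"]
    return np.c_[K[0,2]-K[0,0]*p[...,0]/p[...,2], K[1,2]+K[1,1]*p[...,1]/p[...,2]]
def ray(c,u,z):
    E=c["extrinsics"];K=c["K"]
    d=E[:3,:3]@np.array([(u[0]-K[0,2])/K[0,0],-(u[1]-K[1,2])/K[1,1],-1]); o=E[:3,3]
    return o+d*(z-o[2])/d[2]
def S(x,y,a,P): return R.from_euler('z',a).apply(P)+[x,y,0]
E
python3 - <<'E'
from h import *; from plant import bot
T=bot.calibration("top");C=bot.calibration("scene")
t=lambda l:np.array(l)/3.75+[180,130]; s=lambda l:np.array(l)/3.75+[170,145]
P=np.array([[168,135,150],[168,-215,150],[-150,-215,150],[-150,135,150],[85,-165,182]])/1000
ut=t([[108,25],[640,80],[605,545],[35,500],[565,165]]); us=s([[22,150],[465,3],[630,365],[155,550],[447,83]])
f=lambda p:np.r_[proj(T,S(*p,P))-ut,proj(C,S(*p,P))-us].ravel()
r=least_squares(f,[.55,0,0],loss='soft_l1'); print(r.x,np.round(r.fun.reshape(-1,2),1))
p=r.x
for n,L in(("centre",[0,0,.232]),("vent",[-.04,-.15,.2065]),("hinge",[.13,0,.162])): print(n,S(*p,np.array(L)))
for nm,c,g,e in(("top",T,t,([185,165],[375,352])),("sc",C,s,([152,210],[370,278]))):
    w=[ray(c,u,.234) for u in g(e)]; print(nm,"bar",w,np.linalg.norm(w[0]-w[1]),(w[0]+w[1])/2)
for nm,c,g,e in(("top",T,t,([455,345],[600,367])),("sc",C,s,([440,243],[556,221]))):
    w=[ray(c,u,.217) for u in g(e)]; d=w[0]-w[1];print(nm,"vent",w,np.linalg.norm(d),(w[0]+w[1])/2,np.arctan2(d[1],d[0]))
# loose items: rays at mid heights
for nm,c,g,e in(("nude",T,t,[672,328]),("nude",C,s,[583,182])): print(nm,ray(c,g(e),.082))
for nm,c,g,e in(("spray",T,t,[720,155]),("spray",C,s,[556,22])): print(nm,ray(c,g(e),.17))
E
```

```text
[ 0.55743623  0.11488967 -0.03237693] [[-0.2 -3. ]
 [ 2.3 -3.4]
 [ 2.   6.2]
 [-1.   1.8]
 [ 0.3  0.8]
 [-2.9 -2.6]
 [-0.5 -5.2]
 [ 2.7  0.8]
 [-0.8  2.2]
 [-0.7 -0.6]]
centre [0.55743623 0.11488967 0.232     ]
vent [ 0.5126015  -0.03373686  0.2065    ]
hinge [0.6873681  0.11068141 0.162     ]
top bar [array([0.60649443, 0.17063654, 0.234     ]), array([0.50553966, 0.05382056, 0.234     ])] 0.1543950667196835 [0.55601705 0.11222855 0.234     ]
sc bar [array([0.60535464, 0.17041422, 0.234     ]), array([0.50703176, 0.05891549, 0.234     ])] 0.14865852020460807 [0.5561932  0.11466486 0.234     ]
top vent [array([0.51598408, 0.00897406, 0.217     ]), array([ 0.50919775, -0.07409576,  0.217     ])] 0.08334656203629914 [ 0.51259092 -0.03256085  0.217     ] 1.4892831078079871
sc vent [array([0.5163523, 0.0053003, 0.217    ]), array([ 0.5002408 , -0.07121474,  0.217     ])] 0.07819291122805992 [ 0.50829655 -0.03295722  0.217     ] 1.3632615733890796
nude [ 0.56362205 -0.13745977  0.082     ]
nude [ 0.56041326 -0.13791069  0.082     ]
spray [ 0.65607862 -0.14842892  0.17      ]
spray [ 0.65324397 -0.14915135  0.17      ]
```

Both views agree to about 3 mm on the bar's middle, (0.556, 0.114), and the vent, (0.511, -0.033). The yaw is about -0.03, and the bar's direction fits lock = 0. I'll move above the vent, rising first.

Request:
move_arm:
  steps:
    - {"z": -0.06}
    - {"x": -0.49, "y": -0.5, "z": -0.08, "rz": 1.33, "jaw": 0.5}
    - {"x": -0.49, "y": -0.5, "z": -0.08, "rz": 1.33, "jaw": 0.5}
    - {"x": -0.49, "y": -0.5, "z": -0.08, "rz": 1.33, "jaw": 0.5}
    - {"x": -0.49, "y": -0.5, "z": -0.08, "rz": 1.33, "jaw": 0.5}
    - {"x": -0.49, "y": -0.5, "z": -0.08, "rz": 1.33, "jaw": 0.5}
    - {"x": -0.49, "y": -0.5, "z": -0.08, "rz": 1.33, "jaw": 0.5}
    - {"x": -0.49, "y": -0.5, "z": -0.08, "rz": 1.33, "jaw": 0.5}

```text
$.steps[0]: bad value
```

```bash
cat >> h.py <<'E'
def go(bot,pos,yaw,d=None):
    "tool-frame shift and rz to reach world pos with jaw (tool y) at world angle yaw"
    s=bot.sense(); r=R.from_rotvec(s["eef_rot"]); Y=r.apply([0,1,0]); w=yaw-np.arctan2(Y[1],Y[0]); w=(w+np.pi)%(2*np.pi)-np.pi
    print("t",round(s["time"],2),"pos",s["eef_pos"].round(4),"yaw",np.arctan2(Y[1],Y[0]).round(3),"z",r.apply([0,0,1]).round(3),"F",s["ft_force"].round(1),"w",round(s["gripper_width"],3),"q",s["q"].round(2))
    print("shift",r.inv().apply(np.array(pos)-s["eef_pos"]).round(4),"rz",round(-w,3))
E
python3 -c "
from h import *;from plant import bot
go(bot,[.511,-.033,.30],-.12)"
```

```text
t 0.1 pos [0.2262 0.6087 0.2494] yaw 1.215 z [-0.001 -0.002 -1.   ] F [-1.   0.1  0.6] w 0.997 q [-0.95  0.5  -0.43  1.55  0.22  1.14 -0.21]
shift [-0.4904 -0.5025 -0.0498] rz 1.335
```

Request:
move_arm:
  steps:
    - {"x": 0, "y": 0, "z": -0.06, "rx": 0, "ry": 0, "rz": 0, "jaw": 0.5}
    - {"x": -0.49, "y": -0.5, "z": -0.08, "rx": 0, "ry": 0, "rz": 1.33, "jaw": 0.5}
    - {"x": -0.49, "y": -0.5, "z": -0.08, "rx": 0, "ry": 0, "rz": 1.33, "jaw": 0.5}
    - {"x": -0.49, "y": -0.5, "z": -0.08, "rx": 0, "ry": 0, "rz": 1.33, "jaw": 0.5}
    - {"x": -0.49, "y": -0.5, "z": -0.08, "rx": 0, "ry": 0, "rz": 1.33, "jaw": 0.5}
    - {"x": -0.49, "y": -0.5, "z": -0.08, "rx": 0, "ry": 0, "rz": 1.33, "jaw": 0.5}
    - {"x": -0.49, "y": -0.5, "z": -0.08, "rx": 0, "ry": 0, "rz": 1.33, "jaw": 0.5}
    - {"x": -0.49, "y": -0.5, "z": -0.08, "rx": 0, "ry": 0, "rz": 1.33, "jaw": 0.5}

```text
time: 1.1
eef_pos: [0.4049, 0.2078, 0.3228]
eef_rot: [-2.333, -2.103, -0.0]
ft_force: [1.1, 1.0, -0.4]
gripper_width: 0.499
```

```bash
python3 -c "
from h import *;from plant import bot
go(bot,[.511,-.033,.30],-.12)"
```

```text
t 1.1 pos [0.4049 0.2078 0.3228] yaw -0.104 z [ 0.  0. -1.] F [ 1.1  1.  -0.4] w 0.499 q [-0.48  0.05 -0.06  1.94  0.    1.16 -0.64]
shift [-0.2286  0.1305  0.0228] rz 0.016
```

Request:
move_arm:
  steps:
    - {"x": -0.23, "y": 0.13, "z": 0.02, "rx": 0, "ry": 0, "rz": 0.016, "jaw": 0.5}
    - {"x": -0.23, "y": 0.13, "z": 0.02, "rx": 0, "ry": 0, "rz": 0.016, "jaw": 0.5}
    - {"x": -0.23, "y": 0.13, "z": 0.02, "rx": 0, "ry": 0, "rz": 0.016, "jaw": 0.5}
    - {"x": -0.23, "y": 0.13, "z": 0.02, "rx": 0, "ry": 0, "rz": 0.016, "jaw": 0.5}
    - {"x": -0.23, "y": 0.13, "z": 0.02, "rx": 0, "ry": 0, "rz": 0.016, "jaw": 0.5}
    - {"x": -0.23, "y": 0.13, "z": 0.02, "rx": 0, "ry": 0, "rz": 0.016, "jaw": 0.5}

```text
time: 1.85
eef_pos: [0.5112, -0.0323, 0.3022]
eef_rot: [-2.345, -2.089, 0.002]
ft_force: [-0.8, 0.9, -0.2]
gripper_width: 0.504
```

```bash
python3 - <<'E'
from h import *;from plant import bot;import cv2
go(bot,[.511,-.033,.212],-.12)
c=bot.calibration("wrist");np.savez("w1.npz",**c);print(np.round(c["K"],1).tolist(),np.round(c["extrinsics"],3).tolist())
cv2.imwrite("pics/w1.png",cv2.resize(bot.read_camera("wrist")[...,::-1],(800,600),interpolation=cv2.INTER_CUBIC))
E
```

```text
t 1.85 pos [ 0.5112 -0.0323  0.3022] yaw -0.116 z [-0.001  0.    -1.   ] F [-0.8  0.9 -0.2] w 0.504 q [-0.16  0.17  0.19  1.85 -0.04  1.13 -0.07]
shift [-0.0007 -0.      0.0902] rz 0.004
[[325.2, 0.0, 277.3], [0.0, 325.2, 207.4], [0.0, 0.0, 1.0]] [[0.993, 0.109, 0.034, 0.519], [-0.114, 0.953, 0.282, 0.039], [-0.002, -0.284, 0.959, 0.426], [0.0, 0.0, 0.0, 1.0]]
```

View pics/w1.png

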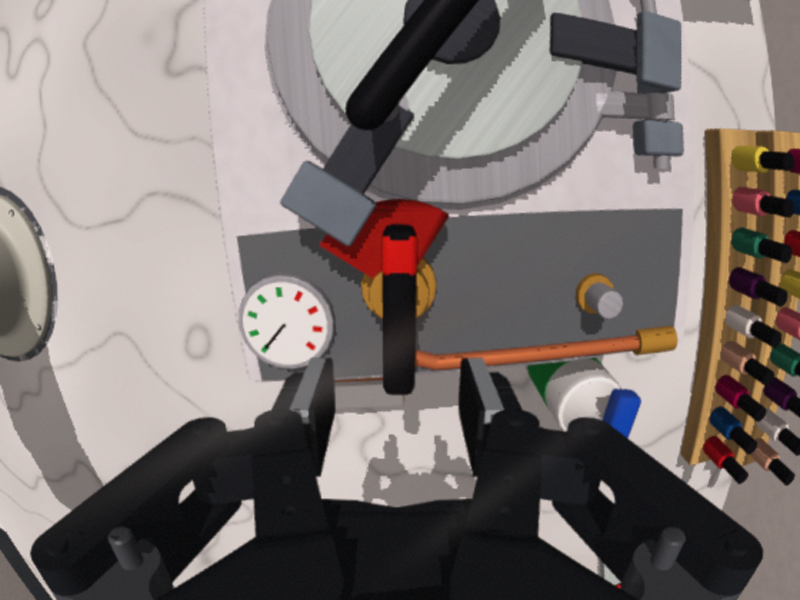

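The wrist view shows the vent bar running nearly along the tool's x axis, from (400,232) to (399,385), with its hub near (398,290). The jaw sits either side of that line. The bridge bar's near end is at (365,108).

```bash
cat >> h.py <<'E'
def fray(c,u,z):
    K=c["K"];E=c["extrinsics"];v=(np.array(u)-K[:2,2])/K[0,0];t=np.hypot(*v);n=v/t
    d=E[:3,:3]@np.array([n[0]*np.sin(t),-n[1]*np.sin(t),-np.cos(t)]);o=E[:3,3];return o+d*(z-o[2])/d[2]
E
python3 - <<'E'
from h import *
c=np.load("w1.npz")
A,B=[fray(c,np.array(u)/(10/7),.2195) for u in([400,231],[399,362])]
for n,u,z in(("redtop",[400,240],.2195),("blackend top",[399,360],.2195),("blackend bottom",[399,393],.1935),("hub",[398,290],.1805),("bar end",[365,108],.232),("safety top",[604,303],.182),("lid centre",[452,20],.18)): print(n,fray(c,np.array(u)/(10/7),z).round(4))
E
```

```text
redtop [0.5165 0.0043 0.2195]
blackend top [ 0.5095 -0.0541  0.2195]
blackend bottom [ 0.5059 -0.0863  0.1935]
hub [ 0.5118 -0.0298  0.1805]
bar end [0.5087 0.0635 0.232 ]
safety top [ 0.632  -0.0508  0.182 ]
lid centre [0.5569 0.114  0.18  ]
```

The measurements agree: the vent centre is about (0.5115, -0.033) and the bar points along 1.454, so the jaw yaw is right. Descend and grip.

Request:
move_arm:
  steps:
    - {"x": 0, "y": 0, "z": 0.05, "rx": 0, "ry": 0, "rz": 0, "jaw": 0.5}
    - {"x": 0, "y": 0, "z": 0.09, "rx": 0, "ry": 0, "rz": 0, "jaw": 0.5}
    - {"x": 0, "y": 0, "z": 0.09, "rx": 0, "ry": 0, "rz": 0, "jaw": 0.5}
    - {"x": 0, "y": 0, "z": 0.09, "rx": 0, "ry": 0, "rz": 0, "jaw": 0.1}
    - {"x": 0, "y": 0, "z": 0.09, "rx": 0, "ry": 0, "rz": 0, "jaw": 0.1}
    - {"x": 0, "y": 0, "z": 0.09, "rx": 0, "ry": 0, "rz": 0, "jaw": 0.1}
    - {"x": 0, "y": 0, "z": 0.09, "rx": 0, "ry": 0, "rz": 0, "jaw": 0.1}
  squeeze: 40

```text
time: 2.78
eef_pos: [0.5126, -0.0307, 0.2149]
eef_rot: [2.343, 2.092, 0.005]
ft_force: [-2.4, 3.2, 7.9]
gripper_width: 0.176
```

Gripped: the width is about 15 mm. Now turn it anticlockwise, which is -rz in the tool frame.

Request:
move_arm:
  steps:
    - {"x": 0, "y": 0, "z": 0, "rx": 0, "ry": 0, "rz": -0.15, "jaw": 0.1}
    - {"x": 0, "y": 0, "z": 0, "rx": 0, "ry": 0, "rz": -0.32, "jaw": 0.1}
    - {"x": 0, "y": 0, "z": 0, "rx": 0, "ry": 0, "rz": -0.5, "jaw": 0.1}
    - {"x": 0, "y": 0, "z": 0, "rx": 0, "ry": 0, "rz": -0.68, "jaw": 0.1}
    - {"x": 0, "y": 0, "z": 0, "rx": 0, "ry": 0, "rz": -0.86, "jaw": 0.1}
    - {"x": 0, "y": 0, "z": 0, "rx": 0, "ry": 0, "rz": -1.04, "jaw": 0.1}
    - {"x": 0, "y": 0, "z": 0, "rx": 0, "ry": 0, "rz": -1.2, "jaw": 0.1}
    - {"x": 0, "y": 0, "z": 0, "rx": 0, "ry": 0, "rz": -1.32, "jaw": 0.1}

```text
time: 3.78
eef_pos: [0.5117, -0.032, 0.2151]
eef_rot: [0.569, 3.088, 0.002]
ft_force: [-7.0, 2.6, 9.4]
gripper_width: 0.176
```

```bash
python3 -c "
from h import *;from plant import bot
go(bot,[.511,-.033,.212],1.28);print(bot.sense()['ft_torque'])"
```

```text
t 3.77 pos [ 0.5117 -0.032   0.2151] yaw 1.206 z [ 0.002  0.001 -1.   ] F [-7.   2.6  9.4] w 0.176 q [ 0.03  0.27 -0.02  1.94  0.01  0.93  1.21]
shift [ 0.0003 -0.0012  0.0031] rz -0.074
[ 0.59271839  1.50364212 -1.64342065]
```

Request:
move_arm:
  steps:
    - {"x": 0, "y": 0, "z": 0, "rx": 0, "ry": 0, "rz": -0.05, "jaw": 0.1}
    - {"x": 0, "y": 0, "z": 0, "rx": 0, "ry": 0, "rz": -0.08, "jaw": 0.1}
    - {"x": 0, "y": 0, "z": 0, "rx": 0, "ry": 0, "rz": -0.08, "jaw": 0.1}

```text
time: 4.15
eef_pos: [0.5116, -0.032, 0.2151]
eef_rot: [0.462, 3.107, 0.005]
ft_force: [-5.8, 2.9, 11.6]
gripper_width: 0.181
```

```bash
python3 -c "
from h import *;from plant import bot
go(bot,[.511,-.033,.212],1.28);print(bot.sense()['ft_torque'])"
```

```text
t 4.15 pos [ 0.5116 -0.032   0.2151] yaw 1.276 z [ 0.001  0.003 -1.   ] F [-5.8  2.9 11.6] w 0.181 q [ 0.04  0.27 -0.03  1.94  0.01  0.93  1.28]
shift [ 0.0003 -0.0011  0.0031] rz -0.004
[ 0.44936654  1.27042874 -3.40207665]
```

The torque has climbed and the pads are beginning to give, so the handle is at its stop. I'll relax the twist, open and rise.

Request:
move_arm:
  steps:
    - {"x": 0, "y": 0, "z": 0, "rx": 0, "ry": 0, "rz": 0.04, "jaw": 0.1}
    - {"x": 0, "y": 0, "z": 0, "rx": 0, "ry": 0, "rz": 0.04, "jaw": 0.45}
    - {"x": 0, "y": 0, "z": 0, "rx": 0, "ry": 0, "rz": 0.04, "jaw": 0.45}
    - {"x": 0, "y": 0, "z": -0.03, "rx": 0, "ry": 0, "rz": 0.04, "jaw": 0.45}
    - {"x": 0, "y": 0, "z": -0.09, "rx": 0, "ry": 0, "rz": 0.04, "jaw": 0.45}
    - {"x": 0, "y": 0, "z": -0.13, "rx": 0, "ry": 0, "rz": 0.04, "jaw": 0.45}
    - {"x": 0, "y": 0, "z": -0.13, "rx": 0, "ry": 0, "rz": 0.04, "jaw": 0.45}

```text
time: 5.03
eef_pos: [0.5138, -0.0316, 0.3467]
eef_rot: [0.504, 3.093, 0.001]
ft_force: [0.9, -0.6, -0.4]
gripper_width: 0.452
```

```bash
python3 - <<'E'
from h import *;from plant import bot;import cv2
go(bot,[.5565,.114,.34],-.73)
c=bot.calibration("wrist");np.savez("w2.npz",**c)
cv2.imwrite("pics/w2.png",cv2.resize(bot.read_camera("wrist")[...,::-1],(800,600),interpolation=cv2.INTER_CUBIC))
E
```

```text
t 5.03 pos [ 0.5138 -0.0316  0.3467] yaw 1.248 z [ 0.008 -0.    -1.   ] F [ 0.9 -0.6 -0.4] w 0.452 q [ 0.03  0.14 -0.03  1.78  0.    1.21  1.25]
shift [0.0058 0.1516 0.007 ] rz 1.978
```

View pics/w2.png

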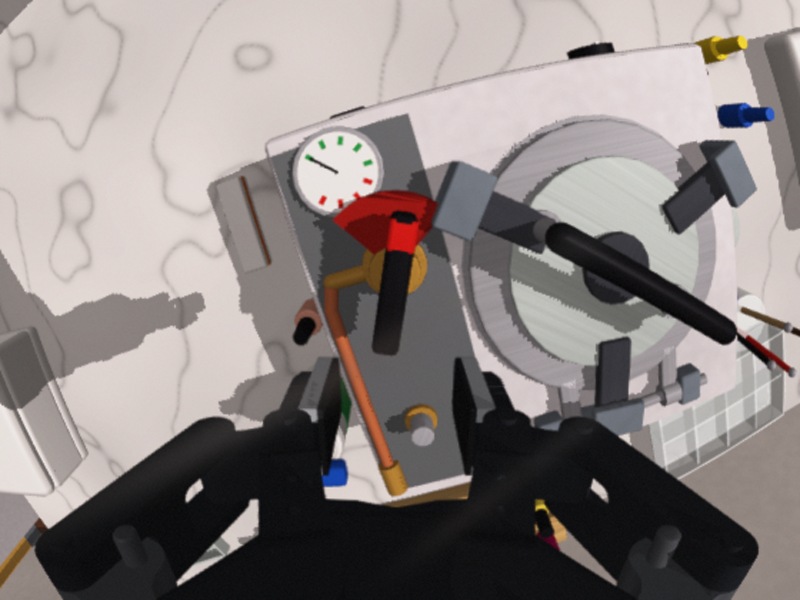

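The wrist view shows the vent handle turned, red end at (404,218) and black end at (385,350). The bridge bar runs from (553,230) to (732,335).

```bash
python3 - <<'E'
from h import *
c=np.load("w2.npz");f=lambda u,z:fray(c,np.array(u)/(10/7),z)
a=f([404,214],.2195);b=f([385,352],.2);d=a-b;print("vent",a,b,np.linalg.norm(d[:2]),np.arctan2(d[1],d[0]))
a=f([385,268],.1805);print("hub",a)
a=f([553,230],.234);b=f([732,336],.234);d=b-a;print("bar",a,b,(a+b)/2,np.linalg.norm(d),np.arctan2(d[1],d[0]))
E
```

```text
vent [ 0.47348109 -0.01390161  0.2195    ] [ 0.55469877 -0.05286671  0.2       ] 0.09008102994492648 2.6942667088271146
hub [ 0.50727491 -0.03711931  0.1805    ]
bar [0.50351683 0.05970349 0.234     ] [0.61013009 0.17436241 0.234     ] [0.55682346 0.11703295 0.234     ] 0.15656645822995757 0.8217430275968388
```

The handle measures 2.69, which is 1.24 from where it began, while the tool turned further. So either it stopped early because it didn't start at zero, or it slipped. I'll re-grip it aligned and test against the stop.

Request:
move_arm:
  steps:
    - {"x": 0.001, "y": -0.001, "z": 0.05, "rx": 0, "ry": 0, "rz": 0.12, "jaw": 0.45}
    - {"x": 0.001, "y": -0.001, "z": 0.1, "rx": 0, "ry": 0, "rz": 0.12, "jaw": 0.45}
    - {"x": 0.001, "y": -0.001, "z": 0.133, "rx": 0, "ry": 0, "rz": 0.12, "jaw": 0.45}
    - {"x": 0.001, "y": -0.001, "z": 0.133, "rx": 0, "ry": 0, "rz": 0.12, "jaw": 0.45}
    - {"x": 0.001, "y": -0.001, "z": 0.133, "rx": 0, "ry": 0, "rz": 0.12, "jaw": 0.1}
    - {"x": 0.001, "y": -0.001, "z": 0.133, "rx": 0, "ry": 0, "rz": 0.12, "jaw": 0.1}
    - {"x": 0.001, "y": -0.001, "z": 0.133, "rx": 0, "ry": 0, "rz": 0.12, "jaw": 0.1}
    - {"x": 0.001, "y": -0.001, "z": 0.133, "rx": 0, "ry": 0, "rz": 0.12, "jaw": 0.1}

```text
time: 6.08
eef_pos: [0.5112, -0.0319, 0.2108]
eef_rot: [0.692, 3.062, 0.002]
ft_force: [2.0, 2.4, 1.6]
gripper_width: 0.181
```

```bash
python3 -c "
from h import *;from plant import bot
go(bot,[.511,-.033,.212],1.28);print(bot.sense()['ft_torque'])"
```

```text
t 6.08 pos [ 0.5112 -0.0319  0.2108] yaw 1.126 z [ 0.002  0.001 -1.   ] F [2.  2.4 1.6] w 0.181 q [ 0.03  0.27 -0.02  1.95  0.01  0.92  1.13]
shift [-0.0003 -0.0011 -0.0012] rz -0.154
[ 0.40845806 -0.25581983 -0.44747528]
```

Request:
move_arm:
  steps:
    - {"x": 0, "y": 0, "z": 0, "rx": 0, "ry": 0, "rz": -0.06, "jaw": 0.1}
    - {"x": 0, "y": 0, "z": 0, "rx": 0, "ry": 0, "rz": -0.06, "jaw": 0.1}

```text
time: 6.32
eef_pos: [0.5112, -0.032, 0.2109]
eef_rot: [0.606, 3.081, 0.003]
ft_force: [0.0, 4.8, 3.6]
gripper_width: 0.182
```

```bash
python3 -c "
from h import *;from plant import bot
go(bot,[.511,-.033,.212],1.28);print(bot.sense()['ft_torque'])"
```

```text
t 6.33 pos [ 0.5112 -0.032   0.2109] yaw 1.182 z [ 0.002  0.002 -1.   ] F [0.  4.8 3.6] w 0.182 q [ 0.04  0.27 -0.03  1.95  0.01  0.92  1.19]
shift [-0.0002 -0.001  -0.0011] rz -0.098
[ 0.79246096 -0.16981699 -2.09431483]
```

0.06 rad more gives +1.65 N m straight away, so it is a hard stop and the vent is fully open. I release and rise.

Request:
move_arm:
  steps:
    - {"x": 0, "y": 0, "z": 0, "rx": 0, "ry": 0, "rz": 0.05, "jaw": 0.1}
    - {"x": 0, "y": 0, "z": 0, "rx": 0, "ry": 0, "rz": 0.05, "jaw": 0.5}
    - {"x": 0, "y": 0, "z": 0, "rx": 0, "ry": 0, "rz": 0.05, "jaw": 0.5}
    - {"x": 0, "y": 0, "z": -0.04, "rx": 0, "ry": 0, "rz": 0.05, "jaw": 0.5}
    - {"x": 0, "y": 0, "z": -0.09, "rx": 0, "ry": 0, "rz": 0.05, "jaw": 0.5}
    - {"x": 0, "y": 0, "z": -0.13, "rx": 0, "ry": 0, "rz": 0.05, "jaw": 0.5}
    - {"x": 0, "y": 0, "z": -0.13, "rx": 0, "ry": 0, "rz": 0.05, "jaw": 0.5}

```text
time: 7.2
eef_pos: [0.512, -0.0328, 0.3432]
eef_rot: [0.674, 3.062, 0.001]
ft_force: [0.7, -0.6, -0.7]
gripper_width: 0.503
```

```bash
python3 -c "
from h import *;from plant import bot
go(bot,[.5565,.1145,.34],-.735)"
```

```text
t 7.2 pos [ 0.512  -0.0328  0.3432] yaw 1.137 z [ 0.006 -0.001 -1.   ] F [ 0.7 -0.6 -0.7] w 0.503 q [ 0.03  0.14 -0.02  1.79  0.    1.21  1.15]
shift [0.0215 0.1524 0.0034] rz 1.872
```

Request:
move_arm:
  steps:
    - {"x": 0.02, "y": 0.152, "z": 0, "rx": 0, "ry": 0, "rz": 1.87, "jaw": 0.5}
    - {"x": 0.02, "y": 0.152, "z": 0, "rx": 0, "ry": 0, "rz": 1.87, "jaw": 0.5}
    - {"x": 0.02, "y": 0.152, "z": 0, "rx": 0, "ry": 0, "rz": 1.87, "jaw": 0.5}
    - {"x": 0.02, "y": 0.152, "z": 0, "rx": 0, "ry": 0, "rz": 1.87, "jaw": 0.5}
    - {"x": 0.02, "y": 0.152, "z": 0, "rx": 0, "ry": 0, "rz": 1.87, "jaw": 0.5}
    - {"x": 0.02, "y": 0.152, "z": 0, "rx": 0, "ry": 0, "rz": 1.87, "jaw": 0.5}
    - {"x": 0.02, "y": 0.152, "z": 0, "rx": 0, "ry": 0, "rz": 1.87, "jaw": 0.5}
    - {"x": 0.02, "y": 0.152, "z": 0, "rx": 0, "ry": 0, "rz": 1.87, "jaw": 0.5}

```text
time: 8.2
eef_pos: [0.5553, 0.1135, 0.3381]
eef_rot: [-2.56, -1.82, 0.005]
ft_force: [-0.2, -0.5, 0.6]
gripper_width: 0.5
```

```bash
python3 -c "
from h import *;from plant import bot
go(bot,[.5565,.1145,.232],-.735)"
```

```text
t 8.2 pos [0.5553 0.1135 0.3381] yaw -0.335 z [-0.003 -0.002 -1.   ] F [-0.2 -0.5  0.6] w 0.5 q [-0.29  0.25  0.05  1.67 -0.01  1.23 -0.57]
shift [0.0016 0.001  0.106 ] rz 0.4
```

Request:
move_arm:
  steps:
    - {"x": 0.001, "y": 0.001, "z": 0.02, "rx": 0, "ry": 0, "rz": 0.4, "jaw": 0.5}
    - {"x": 0.001, "y": 0.001, "z": 0.04, "rx": 0, "ry": 0, "rz": 0.4, "jaw": 0.5}
    - {"x": 0.001, "y": 0.001, "z": 0.06, "rx": 0, "ry": 0, "rz": 0.4, "jaw": 0.5}
    - {"x": 0.001, "y": 0.001, "z": 0.085, "rx": 0, "ry": 0, "rz": 0.4, "jaw": 0.5}
    - {"x": 0.001, "y": 0.001, "z": 0.105, "rx": 0, "ry": 0, "rz": 0.4, "jaw": 0.5}
    - {"x": 0.001, "y": 0.001, "z": 0.105, "rx": 0, "ry": 0, "rz": 0.4, "jaw": 0.5}

```text
time: 8.95
eef_pos: [0.5552, 0.1138, 0.2318]
eef_rot: [-2.867, -1.284, 0.01]
ft_force: [-0.3, -0.3, 0.4]
gripper_width: 0.498
```

```bash
python3 - <<'E'
from h import *;from plant import bot;import cv2
go(bot,[.5565,.1145,.232],-.735)
cv2.imwrite("pics/w3.png",cv2.resize(bot.read_camera("wrist")[...,::-1],(800,600),interpolation=cv2.INTER_CUBIC))
E
```

```text
t 8.95 pos [0.5552 0.1138 0.2318] yaw -0.729 z [-0.006 -0.002 -1.   ] F [-0.3 -0.3  0.4] w 0.498 q [-0.33  0.34  0.1   1.79 -0.04  1.01 -0.94]
shift [ 0.0014  0.0005 -0.0002] rz 0.006
```

View pics/w3.png

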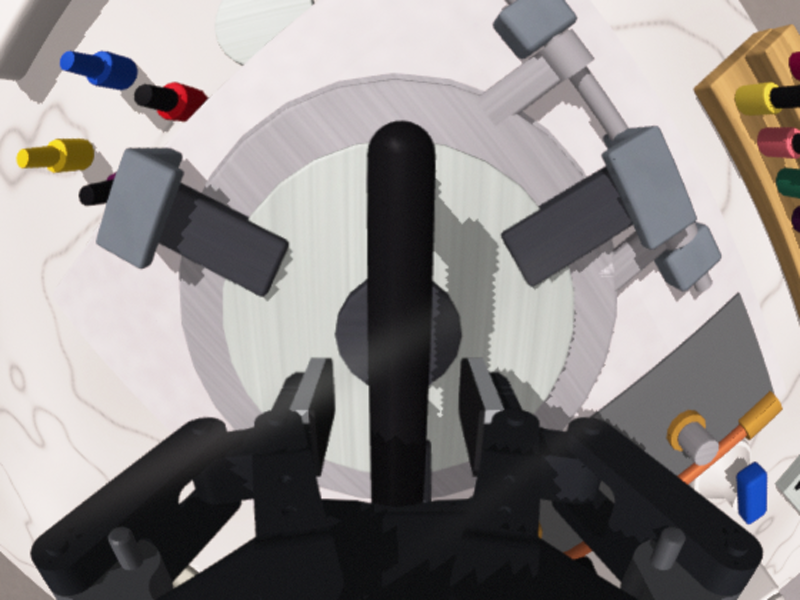

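The bar lies vertically in the picture around column 400, centred between the pads at (320,415) and (480,415) and parallel to them. I close and turn the lock 0.7 anticlockwise.

Request:
move_arm:
  steps:
    - {"x": 0, "y": 0, "z": 0, "rx": 0, "ry": 0, "rz": 0, "jaw": 0.1}
    - {"x": 0, "y": 0, "z": 0, "rx": 0, "ry": 0, "rz": 0, "jaw": 0.1}
    - {"x": 0, "y": 0, "z": 0, "rx": 0, "ry": 0, "rz": 0, "jaw": 0.1}
    - {"x": 0, "y": 0, "z": 0, "rx": 0, "ry": 0, "rz": -0.14, "jaw": 0.1}
    - {"x": 0, "y": 0, "z": 0, "rx": 0, "ry": 0, "rz": -0.28, "jaw": 0.1}
    - {"x": 0, "y": 0, "z": 0, "rx": 0, "ry": 0, "rz": -0.42, "jaw": 0.1}
    - {"x": 0, "y": 0, "z": 0, "rx": 0, "ry": 0, "rz": -0.54, "jaw": 0.1}
    - {"x": 0, "y": 0, "z": 0, "rx": 0, "ry": 0, "rz": -0.62, "jaw": 0.1}

```text
time: 10.0
eef_pos: [0.5578, 0.1149, 0.2357]
eef_rot: [2.337, 2.1, 0.003]
ft_force: [-1.5, 1.1, 3.0]
gripper_width: 0.194
```

```bash
python3 -c "
from h import *;from plant import bot
go(bot,[.5565,.1145,.232],-.03);print(bot.sense()['ft_torque'])"
```

```text
t 10.0 pos [0.5578 0.1149 0.2357] yaw -0.107 z [ 0.001  0.001 -1.   ] F [-1.5  1.1  3. ] w 0.194 q [-0.24  0.34 -0.01  1.79  0.    1.02 -0.36]
shift [-0.0006 -0.0012  0.0037] rz -0.077
[ 0.23908766  0.40080202 -0.27548669]
```

Request:
move_arm:
  steps:
    - {"x": 0, "y": 0, "z": 0, "rx": 0, "ry": 0, "rz": -0.07, "jaw": 0.1}
    - {"x": 0, "y": 0, "z": 0, "rx": 0, "ry": 0, "rz": -0.13, "jaw": 0.1}
    - {"x": 0, "y": 0, "z": 0, "rx": 0, "ry": 0, "rz": -0.13, "jaw": 0.1}

```text
time: 10.38
eef_pos: [0.5579, 0.1149, 0.2357]
eef_rot: [2.201, 2.241, 0.003]
ft_force: [-1.4, 1.9, 4.6]
gripper_width: 0.194
```

```bash
python3 - <<'E'
from h import *;from plant import bot;import cv2
go(bot,[.5565,.1145,.232],-.03);print(bot.sense()['ft_torque'])
cv2.imwrite("pics/w4.png",cv2.resize(bot.read_camera("wrist")[...,::-1],(800,600),interpolation=cv2.INTER_CUBIC))
E
```

```text
t 10.38 pos [0.5579 0.1149 0.2357] yaw 0.018 z [ 0.001  0.001 -1.   ] F [-1.4  1.9  4.6] w 0.194 q [-0.22  0.34 -0.03  1.78  0.01  1.02 -0.24]
shift [-0.0004 -0.0014  0.0037] rz 0.048
[ 0.4048874   0.40333102 -1.01905884]
```

View pics/w4.png

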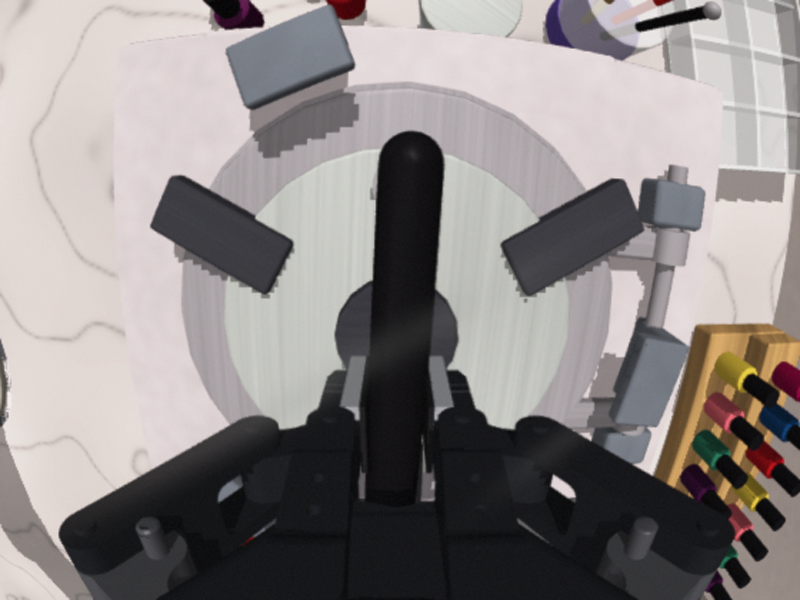

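The arms are now clear of all three keepers: they sit at (222,235) and (572,237), with a keeper at (290,55). The torque rise shows the stop has been reached. I relax the twist, lighten the grip, and lift along the arc at under 0.8 rad/s.

Request:
move_arm:
  steps:
    - {"x": 0, "y": 0, "z": 0, "rx": 0, "ry": 0, "rz": 0.04, "jaw": 0.1}
    - {"x": 0, "y": 0, "z": 0, "rx": 0, "ry": 0, "rz": 0.04, "jaw": 0.1}
  squeeze: 22

```text
time: 10.68
eef_pos: [0.5579, 0.1149, 0.2356]
eef_rot: [2.243, 2.198, 0.002]
ft_force: [-2.5, 1.0, 4.9]
gripper_width: 0.197
```

Request:
move_arm:
  steps:
    - {"x": 0, "y": 0.004, "z": -0.006, "rx": 0, "ry": 0, "rz": 0, "jaw": 0.1}
    - {"x": 0, "y": 0.0077, "z": -0.0126, "rx": 0, "ry": 0, "rz": 0, "jaw": 0.1}
    - {"x": 0, "y": 0.012, "z": -0.0185, "rx": 0, "ry": 0, "rz": 0, "jaw": 0.1}
    - {"x": 0, "y": 0.0165, "z": -0.0244, "rx": 0, "ry": 0, "rz": 0, "jaw": 0.1}
    - {"x": 0, "y": 0.0265, "z": -0.0353, "rx": 0, "ry": 0, "rz": 0, "jaw": 0.1}
    - {"x": 0, "y": 0.0375, "z": -0.0451, "rx": 0, "ry": 0, "rz": 0, "jaw": 0.1}
    - {"x": 0, "y": 0.0495, "z": -0.0537, "rx": 0, "ry": 0, "rz": 0, "jaw": 0.1}

```text
time: 11.55
eef_pos: [0.603, 0.1134, 0.2899]
eef_rot: [-2.238, -2.197, 0.012]
ft_force: [-17.6, 0.3, 14.7]
gripper_width: 0.191
```

```bash
python3 -c "
from h import *;from plant import bot
go(bot,[.5574+.1334,.1145-.0043,.2357+.0776],-.03);print(bot.sense()['ft_torque'])"
```

```text
t 11.55 pos [0.603  0.1134 0.2899] yaw -0.019 z [-0.009 -0.001 -1.   ] F [-17.6   0.3  14.7] w 0.191 q [-0.22  0.37 -0.02  1.61  0.01  1.17 -0.25]
shift [-0.0016  0.0876 -0.0242] rz 0.011
[-0.18010756  4.36284974 -0.14533596]
```

The force is about 23 N, outward from the hinge. I'll hold for a moment to see whether it's only lag.

Request:
move_arm:
  steps:
    - {"x": 0, "y": 0, "z": 0, "rx": 0, "ry": 0, "rz": 0, "jaw": 0.1}
    - {"x": 0, "y": 0, "z": 0, "rx": 0, "ry": 0, "rz": 0, "jaw": 0.1}

```text
time: 11.8
eef_pos: [0.6056, 0.1132, 0.292]
eef_rot: [-2.242, -2.199, 0.002]
ft_force: [-15.1, 0.2, 16.5]
gripper_width: 0.193
```

```bash
python3 - <<'E'
from h import *;from plant import bot;import cv2
go(bot,[.5574+.1334,.1145-.0043,.2357+.0776],-.03);print(bot.sense()['ft_torque'])
cv2.imwrite("pics/w5.png",cv2.resize(bot.read_camera("wrist")[...,::-1],(800,600),interpolation=cv2.INTER_CUBIC))
E
```

```text
t 11.8 pos [0.6056 0.1132 0.292 ] yaw -0.019 z [-0.002 -0.001 -1.   ] F [-15.1   0.2  16.5] w 0.193 q [-0.22  0.37 -0.02  1.6   0.01  1.17 -0.25]
shift [-0.0014  0.0852 -0.0215] rz 0.011
[-0.18898562  3.39823558 -0.18436817]
```

View pics/w5.png

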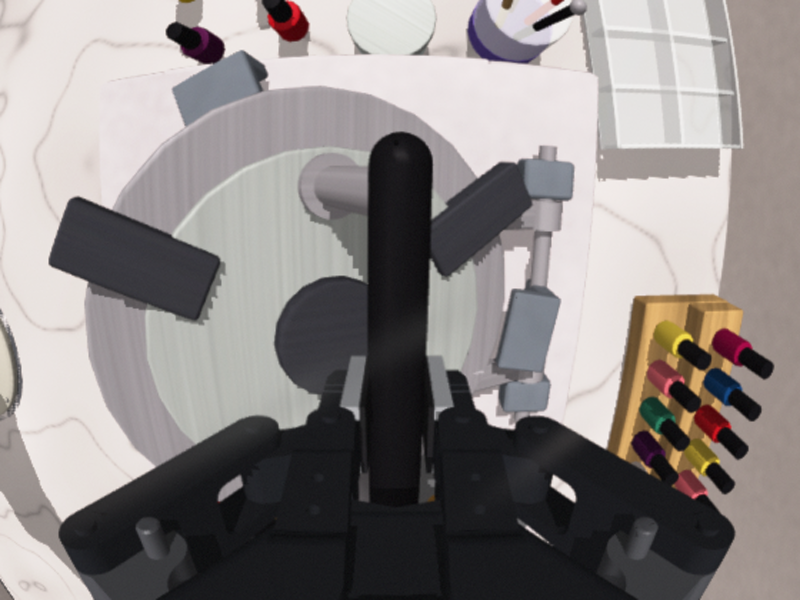

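The lid is about half open and everything is still standing. The steady offset shows the real arc's radius is about 3 mm larger than I commanded, so I continue with that corrected.

Request:
move_arm:
  steps:
    - {"x": 0, "y": 0.004, "z": -0.006, "rx": 0, "ry": 0, "rz": 0, "jaw": 0.1}
    - {"x": 0, "y": 0.0113, "z": -0.0103, "rx": 0, "ry": 0, "rz": 0, "jaw": 0.1}
    - {"x": 0, "y": 0.025, "z": -0.0165, "rx": 0, "ry": 0, "rz": 0, "jaw": 0.1}
    - {"x": 0, "y": 0.0393, "z": -0.0214, "rx": 0, "ry": 0, "rz": 0, "jaw": 0.1}
    - {"x": 0, "y": 0.054, "z": -0.0247, "rx": 0, "ry": 0, "rz": 0, "jaw": 0.1}
    - {"x": 0, "y": 0.0689, "z": -0.0267, "rx": 0, "ry": 0, "rz": 0, "jaw": 0.1}
    - {"x": 0, "y": 0.081, "z": -0.027, "rx": 0, "ry": 0, "rz": 0, "jaw": 0.1}
    - {"x": 0, "y": 0.081, "z": -0.027, "rx": 0, "ry": 0, "rz": 0, "jaw": 0.1}

```text
time: 12.85
eef_pos: [0.6911, 0.1102, 0.3175]
eef_rot: [2.241, 2.194, 0.006]
ft_force: [2.5, -2.0, 4.0]
gripper_width: 0.194
```

```bash
python3 -c "
from h import *;from plant import bot
go(bot,[.5574+.1334,.1145-.0043,.2357+.0776],-.03);print(bot.sense()['ft_torque'])"
```

```text
t 12.85 pos [0.6911 0.1102 0.3175] yaw -0.021 z [ 0.007 -0.001 -1.   ] F [ 2.5 -2.   4. ] w 0.194 q [-0.2   0.51 -0.    1.35  0.    1.28 -0.22]
shift [-0.     -0.0003  0.0042] rz 0.009
[-0.39549894 -0.39607273 -0.24013656]
```

Low force, and the lid is about 1.1 open. I open the jaw part way and rise straight up.

Request:
move_arm:
  steps:
    - {"x": 0, "y": 0, "z": 0, "rx": 0, "ry": 0, "rz": 0, "jaw": 0.1}
    - {"x": 0, "y": 0, "z": 0, "rx": 0, "ry": 0, "rz": 0, "jaw": 0.42}
    - {"x": 0, "y": 0, "z": 0, "rx": 0, "ry": 0, "rz": 0, "jaw": 0.42}
    - {"x": 0, "y": 0, "z": 0, "rx": 0, "ry": 0, "rz": 0, "jaw": 0.42}
    - {"x": 0, "y": 0, "z": -0.02, "rx": 0, "ry": 0, "rz": 0, "jaw": 0.42}
    - {"x": 0, "y": 0, "z": -0.05, "rx": 0, "ry": 0, "rz": 0, "jaw": 0.42}
    - {"x": 0, "y": 0, "z": -0.09, "rx": 0, "ry": 0, "rz": 0, "jaw": 0.42}
    - {"x": 0, "y": 0, "z": -0.12, "rx": 0, "ry": 0, "rz": 0, "jaw": 0.42}

```text
time: 13.85
eef_pos: [0.6878, 0.1125, 0.4372]
eef_rot: [2.242, 2.2, 0.002]
ft_force: [-0.8, -0.5, -1.0]
gripper_width: 0.419
```

```bash
python3 - <<'E'
from h import *;from plant import bot;import cv2
go(bot,[.5574,.1145,.44],-.03)
ims=[bot.read_camera(n)[...,::-1] for n in("scene","wrist")]
cv2.imwrite("pics/f1.png",np.hstack([cv2.resize(i,(400,300),interpolation=cv2.INTER_AREA) for i in ims]))
cv2.imwrite("pics/f1s.png",ims[0])
E
```

```text
t 13.85 pos [0.6878 0.1125 0.4372] yaw -0.019 z [ 0.001  0.    -1.   ] F [-0.8 -0.5 -1. ] w 0.419 q [-0.2   0.46 -0.    1.15 -0.    1.52 -0.22]
shift [-0.0004 -0.1304 -0.0029] rz 0.011
```

View pics/f1.png

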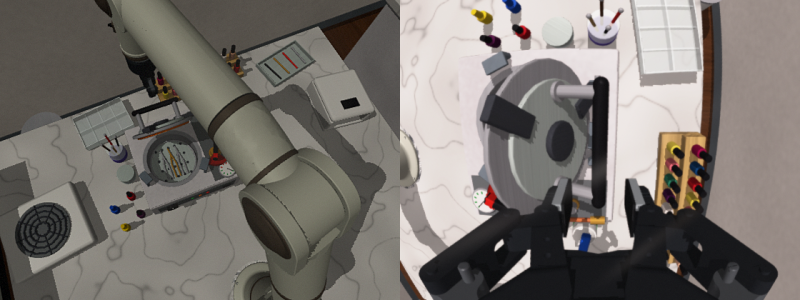

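The lid stands open with tools inside visible, the bar is released, and the bottles and jars are upright. I'll move the arm clear and check once more.

Request:
move_arm:
  steps:
    - {"x": 0, "y": 0, "z": -0.05, "rx": 0, "ry": 0, "rz": 0, "jaw": 0.42}
    - {"x": 0.06, "y": -0.02, "z": -0.06, "rx": 0, "ry": 0, "rz": 0, "jaw": 0.42}
    - {"x": 0.12, "y": -0.05, "z": -0.06, "rx": 0, "ry": 0, "rz": 0, "jaw": 0.42}
    - {"x": 0.17, "y": -0.08, "z": -0.06, "rx": 0, "ry": 0, "rz": 0, "jaw": 0.42}
    - {"x": 0.22, "y": -0.12, "z": -0.06, "rx": 0, "ry": 0, "rz": 0, "jaw": 0.42}
    - {"x": 0.27, "y": -0.16, "z": -0.06, "rx": 0, "ry": 0, "rz": 0, "jaw": 0.42}
    - {"x": 0.32, "y": -0.2, "z": -0.06, "rx": 0, "ry": 0, "rz": 0, "jaw": 0.42}
    - {"x": 0.32, "y": -0.2, "z": -0.06, "rx": 0, "ry": 0, "rz": 0, "jaw": 0.42}

```text
time: 14.95
eef_pos: [0.4882, 0.4417, 0.494]
eef_rot: [-2.228, -2.21, 0.003]
ft_force: [0.4, -0.8, 0.4]
gripper_width: 0.42
```

```bash
python3 - <<'E'
from h import *;from plant import bot;import cv2
go(bot,[.5574,.1145,.44],-.03)
cv2.imwrite("pics/f2.png",np.hstack([cv2.resize(bot.read_camera(n)[130:310,120:390][...,::-1],(400,267),interpolation=cv2.INTER_AREA) for n in("scene","top")]))
E
```

```text
t 14.95 pos [0.4882 0.4417 0.494 ] yaw -0.008 z [-0.004  0.001 -1.   ] F [ 0.4 -0.8  0.4] w 0.42 q [-0.69  0.39 -0.13  1.15  0.04  1.61 -0.82]
shift [-0.3267  0.0721  0.0533] rz 0.022
```

View pics/f2.png

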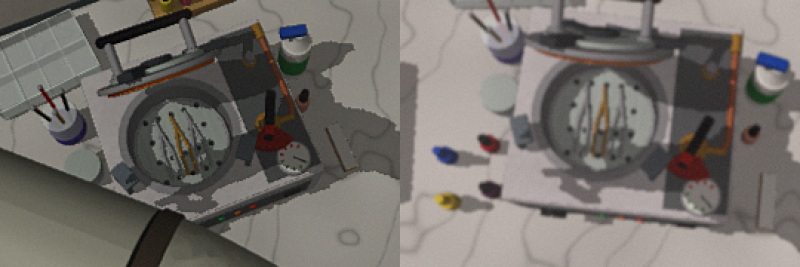

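The lid stands fully open with the bar parallel to the hinge. The vent handle is turned open, from (705,120) to (688,170) in the right half, and every item is upright in its original place. Handing in.

```bash
python3 -c "
from plant import bot
print(bot.sign_off())"
```

```text
the job is handed in; nothing more can be done
None
```

The steriliser is vented, unlocked and open, and I handed the job in at about 15 s of the 61 s allowed. The sign-off gave no verdict.

- **Vent:** I turned the black handle anticlockwise to its stop. The camera showed it had moved only about 1.24 rad, less than the tool had turned. I re-gripped it aligned, and a further 0.06 rad met a hard stop straight away (+1.65 N m). I read that as the handle having started slightly open, but I could not read the joint value itself.
- **Lock:** I turned the bridge handle about 0.7 rad to its stop. The wrist picture showed the arms clear of the keepers, with the lid still down.
- **Lid:** I raised it along its arc at about 0.8 rad/s. Halfway up there was about 22 N of steady sideways force because my arc was about 3 mm too tight. I corrected the arc, and the force was about 5 N at the end. The lid stayed open when I let go.

In the last pictures the lid stands fully open with its bar parallel to the hinge, and the vent handle is turned open. All bottles, jars and the buffer look upright and in place; I judged that by eye and did not measure it. The arm is clear of everything.

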